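# Inspect a solvent bottle over the light panel

### The arm

A 6-joint arm with a two-finger parallel gripper is mounted at the origin on the work surface. World frame = base frame: x ahead of the robot, y to its left, z up, the work surface at z = 0. Lengths are in m, angles in degrees, forces in N, time in s.
With the tool pointing down it reaches from about 0.375 to 0.925 m from the base axis. Payload 5.7 kg.
Tool frame: the origin (TCP) lies midway between the tips of the shut fingers; the grasp point (between the pads) lies 19 mm behind it; x points along the fingers, y is the direction in which the jaws open and shut, and the axes are right-handed (so a half turn about x gives the same grasp; the last joint's range is limited). The gripper opens to 85 mm and grips with 20 to 120 N. Pads are 22 mm wide; open, the fingers measure 114 mm over their backs; the gripper's body (76 mm by 85 mm) begins 54 mm behind the grasp point. The pads swing forward as they close: fully open they stand 13 mm farther back than shut.
Start: joints at [68.692, 20.558, 86.54, -0, 72.909, -6.595], TCP at [0.152, 0.58, 0.231] pointing down, gripper open.
Joint ranges: [-170.27, 170.27], [-57.76, 135], [12.27, 136.19], [-55.21, 235.2], [11.17, 155.16], [-170.74, 170.74]. Speed limits (degrees/s): [136.94, 136.94, 180, 180, 180, 180].

### API

Orientations are given as a 3x3 rotation matrix whose columns are the frame's x, y, z axes.
In Python, from cell import arm, read_camera, camera_info, job gives the robot as it stands.
- The arm moves only by the tool servo_tool, never from a script. Its argument "rows" is a list of rows, each a list of 7 numbers: the shift along the tool's x, y, z as a fraction of full scale, then the turn, a rotation vector about the tool's x, y, z as a fraction of full scale, then the gripper's target within -1 to 1 (fully open at 1, half-way at 0, shut at -1). A call has 1 to 12 rows; each row is the pose to reach, as a shift and turn from the pose commanded when the call began, along the tool's axes at that moment; what a row does not reach only later rows make up. Full scale, the value 1, is 0.5 m for a shift and 0.5 rad for a turn. A row lasts 1/12 s, in which the tool goes at most 41.7 mm and 7.16 degrees, less where a joint would pass 70% of its speed; a pose out of reach is approached as far as the arm can. A call with a number of a shift or a turn outside -1 to 1 is refused whole. A call with a gripper value outside its range is refused whole. The fingers move at their own pace and stop on an object; "newtons" is the grip in N (left out, the last holds). Time passes only in rows, so rows that repeat a pose let the fingers close. It gives the time, the measured TCP pose, the force and the opening at its end, in the units of the state.
- arm.get_obs(): the state, without advancing time (a new reading comes with each control period).
- read_camera(name): name is "side" or "top" or "wrist"; returns the picture (480x640x3 uint8, red, green, blue); there is no depth.
- camera_info(name): a dict with "fovy" (degrees; the focal length in pixels is half the picture's height over the tangent of half this angle, whatever the lens; pixels are square), "cx", "cy" (the principal point, pixels), "R" (3x3) and "t" (3): a world point X has camera coordinates R X + t; the wrist camera has in their place "tool_from_camera" (4x4, takes a point from camera to tool coordinates, whose origin is the TCP and whose axes are the tool frame's). Camera axes: x right, y down, z forward; pixel columns grow to the right and rows downward; lengths in m; the calibration is good to about 2 mm. A picture is of the moment at which its call begins: read the wrist's pose just before it. camera_info takes no time and is no camera call.
- job.hand_in(): hands the job in, once; it reports no verdict.
The state is a dict: "clock": time; "joint_positions": joint angles; "dq": joint speeds; "tau": joint torques, N m; "eef_pos": TCP position; "eef_rot": TCP orientation; "contact_force": force on the tool from outside, world axes, zero at the start; "wrist_torque": the same for the moment, N m; "gripper_width": opening from 0.0 (shut) to 1.0 (fully open).
Only numpy, scipy, OpenCV 4.12 (cv2) and the standard library are available. Lean on these libraries where they do the work, as an engineer would, in place of code of your own. Each camera call takes 0.05 s, during which the arm holds its last target.

### The job

Switch on the light panel by pushing its red-knobbed lever fully over, away from the robot. Then lift the amber bottle with the blue cap, hold it over the middle of the panel tipped 35 degrees from upright and still for two seconds so that any sediment shows, and bring it level again there before moving on; the cap is vented, so never tip it much further than that, and do not let it touch the light panel or its lever. Finally stand the bottle gently in the green tray, let go, leave the light on and leave everything else where it is.

Things in the scene. Friction and masses are not known exactly. Their poses are not given: they have to be found in the camera images.
- bottle: Bottle to inspect: loose, amber, square, blue cap, 150 mm tall, about 0.42 kg (varies), upright on the bench at the robot's right. Body 64 x 64 mm to 90 mm up, shoulder 48 x 48 to 100, round neck 32 mm across to 124, square cap 44 x 44 from 124 to 150, its flats parallel to the body's sides: grasp it there. Origin: centre of underside; z along the bottle, x and y square to its sides.
- bottle_mid (a point): Middle of the amber bottle's body, on its axis 45 mm above the underside; axes as the bottle's.
- spare: Bystander: loose bottle of exactly the same shape, pale frosted plastic with a white cap; the two bottles may stand either way round. Leave it alone. Origin: centre of the underside.
- lightbox: Light panel, fixed to the bench: aluminium box 180 (x) x 170 (y) x 30 mm high with a white 150 x 140 mm panel on top. Origin: centre of underside; z up; x points roughly away from the robot. Its lever switch stands beside it: grey housing 70 (x) x 50 (y) x 25 mm high, centred 125 mm along +y from the origin.
- panel_mid (a point): Middle of the white panel's surface, 30 mm above the bench; axes as the light box's.
- switch (a joint): Lever of the light panel, rad: 0 = leaning fully to the light box's -x (towards the robot, off), 1.0 = fully to its +x (on), 0.5 rad off vertical at either end. Hinge along the light box's y, 22 mm above the bench at its x = 0, y = +125 mm. Steel stem 10 mm thick, 60 mm from hinge to the middle of the red ball. Stays where left; needs about 1 N at the ball.
- switch_tip (a point): Middle of the red ball (26 mm in diameter) at the lever's end; about 75 mm above the bench at the ends of its travel, 82 mm in mid travel.
- tray: Green open tray, fixed to the bench on the robot's left: 112 x 112 mm outside, 22 mm high, walls and floor 6 mm thick, inside 100 x 100 mm. Origin: centre of the underside; z up; x and y square to its sides.
- tray_in (a point): Middle of the tray's inner floor, 6 mm above the bench.
- vial_rack: Bystander: loose blue vial rack, 90 x 200 mm, 62 mm high with its vials. Origin: centre of the underside.
- mouse: Bystander: loose black computer mouse, 105 x 62 x 33 mm. Origin: centre of the underside.
- column: Bystander: loose steel column lying on the bench between robot and light panel, 150 mm long (its x), 22 mm thick. Origin: centre of the underside.
- beaker: Bystander: loose glass beaker, 70 mm across, 90 mm high. Origin: centre of the underside.
Things that resemble listed ones, but are neither listed nor needed, are in the scene too. Of the things shaped like the bottle, the amber one is meant.

How it is judged:
By the outcome, as a careful person would: the job done as asked, in the order asked, and still so for the second after the job is handed in, with the robot touching nothing.
It also fails if it takes over 64 s, if anything falls off the work surface, if the arm or the gripper's body presses on something with over 40 N, if the wrist force passes 120 N, or if a joint passes its speed limit or range.

## Working session

There is one attempt and no reset: what is moved stays moved. The work goes in short steps, Python scripts to look and compute and a tool call to move; the robot and the scene stay as the last step left them, time stands still between calls to the robot, and variables do not carry over. Pictures are saved under pics/ and viewed, and the job is handed in when it is done.

Besides the shell and the picture viewer there is one more tool, called after ">>>" in YAML: its name, and indented under it one key for each argument. servo_tool: Moves the arm, as the interface text tells. Its arguments: {"type":"object","properties":{"rows":{"type":"array"},"newtons":{"type":"number"}},"required":["rows"]}

```bash
ls; mkdir -p pics; python3 - <<'E'
from cell import arm, read_camera, camera_info
import cv2
for n in ("side","top"):
    cv2.imwrite(f"pics/{n}0.png",read_camera(n)[:,:,::-1]); print(n,camera_info(n))
print(camera_info("wrist")); print(arm.get_obs())
E
```

```text
pics
side {'fovy': 53.77739557989055, 'cx': 323.29039346844115, 'cy': 236.0660152057086, 'R': array([[-8.64325577e-01, -5.02932260e-01, -6.62242297e-04],
       [-3.69358084e-01,  6.35661259e-01, -6.77871204e-01],
       [ 3.41344259e-01, -5.85656815e-01, -7.35180380e-01]]), 't': array([0.47211545, 0.31263412, 0.95562122])}
top {'fovy': 45.207037287777844, 'cx': 317.31743436326775, 'cy': 246.07051347038674, 'R': array([[ 0.02505968, -0.99957542, -0.01486603],
       [-0.99446897, -0.0234089 , -0.10238891],
       [ 0.10199744,  0.01734964, -0.99463336]]), 't': array([-0.06530524,  0.60239685,  1.21835061])}
{'fovy': 64.65583682886124, 'cx': 317.29006991760957, 'cy': 236.9245681560796, 'tool_from_camera': array([[-1.29995870e-04, -2.57851469e-01,  9.66184560e-01,
        -1.41513769e-01],
       [ 9.99999294e-01, -1.17498300e-03, -1.79029268e-04,
        -4.68113904e-04],
       [ 1.18141339e-03,  9.66183854e-01,  2.57851439e-01,
        -6.58171176e-02],
       [ 0.00000000e+00,  0.00000000e+00,  0.00000000e+00,
         1.00000000e+00]])}
{'clock': 0.1, 'joint_positions': array([ 6.86932947e+01,  2.05950753e+01,  8.65938348e+01,  1.30152324e-04,
        7.29101409e+01, -6.59455287e+00]), 'dq': array([ 0.0150451 , -0.06575761, -0.19548191,  0.09609152,  0.06728366,
        0.06277343]), 'tau': array([ 7.42124157e-04, -5.28653347e+01, -2.79352337e+01,  2.90142225e-05,
        4.97420726e-03,  1.07246828e-05]), 'eef_pos': array([0.15215072, 0.57973272, 0.23051753]), 'eef_rot': array([[-6.30187178e-04,  2.53963203e-01,  9.67213676e-01],
       [-1.60981220e-03,  9.67212357e-01, -2.53963906e-01],
       [-9.99998506e-01, -1.71707718e-03, -2.00691762e-04]]), 'contact_force': array([-1.49992923,  0.18550669, -0.08664975]), 'wrist_torque': array([ 0.03371163, -0.02820739,  0.02392186]), 'gripper_width': 1.0002838506498584}
```

View pics/top0.png

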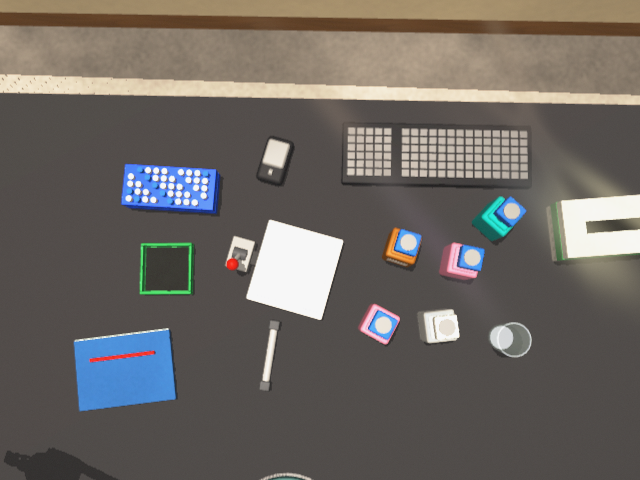

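View pics/side0.png

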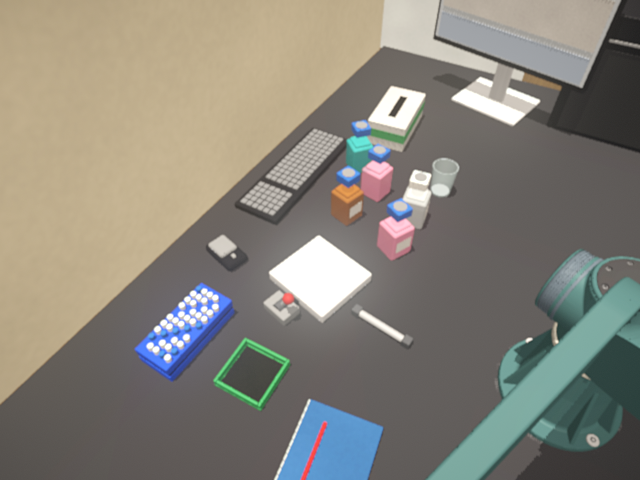

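The top view shows the amber bottle's cap at about (407,243), the red ball at (232,264), the panel centred near (295,269) and the tray at (166,269). The side view agrees: amber bottle at (347,200), ball at (288,298), tray at (252,372). Next I'll measure these.

```bash
cat > h.py <<'E'
import numpy as np, cv2
from cell import arm, read_camera, camera_info
def K(n):
    c=camera_info(n); f=240/np.tan(np.radians(c['fovy']/2)); return c,f
def ray(n,u,v,pose=None):
    c,f=K(n); d=np.array([(u-c['cx'])/f,(v-c['cy'])/f,1])
    if n=='wrist':
        T=np.eye(4);T[:3,:3]=pose[1];T[:3,3]=pose[0];T=T@c['tool_from_camera']
        return T[:3,3],T[:3,:3]@d
    return -c['R'].T@c['t'],c['R'].T@d
def plane(n,u,v,z,pose=None):
    o,d=ray(n,u,v,pose); return o+d*(z-o[2])/d[2]
def cross(r1,r2):
    (a,d),(b,e)=r1,r2
    s=np.linalg.lstsq(np.c_[d,-e],b-a,rcond=None)[0]
    p,q=a+s[0]*d,b+s[1]*e
    return (p+q)/2,np.linalg.norm(p-q)
def proj(n,X):
    c,f=K(n); p=c['R']@X+c['t']; return c['cx']+f*p[0]/p[2],c['cy']+f*p[1]/p[2]
def blob(mask,near):
    k,l,s,c=cv2.connectedComponentsWithStats(mask.astype(np.uint8))
    best=min((i for i in range(1,k) if s[i,4]>25),key=lambda i:np.hypot(*(c[i]-near)))
    return (l==best).astype(np.uint8),c[best],s[best]
def cnt(m): return max(cv2.findContours(m,cv2.RETR_EXTERNAL,cv2.CHAIN_APPROX_NONE)[0],key=cv2.contourArea)
def rectw(n,m,z,pose=None):
    P=np.array([plane(n,p[0][0],p[0][1],z,pose)[:2] for p in cnt(m)])
    (c,s,a)=cv2.minAreaRect((P*1000).astype(np.float32)); return np.array(c)/1000,s,a
E
python3 - <<'E'
from h import *
np.set_printoptions(precision=4,suppress=True)
I={n:cv2.imread(f'pics/{n}0.png') for n in('top','side')}
H={n:cv2.cvtColor(I[n],cv2.COLOR_BGR2HSV) for n in I}
inr=lambda n,lo,hi:cv2.inRange(H[n],lo,hi)>0
# panel (both)
for n,p in(('top',(295,269)),('side',(320,277))):
    m,c,s=blob(inr(n,(0,0,200),(180,40,255)),p); print(n,'panel',rectw(n,m,.03),s)
    m,c,s=blob(inr(n,(50,120,60),(75,255,255)),(166,269) if n=='top' else (252,372)); print('tray',rectw(n,m,.022),s)
    m,c,s=blob(inr(n,(0,180,100),(6,255,255)),(232,264) if n=='top' else (288,298)); print('ball',c,s)
    m,c,s=blob(inr(n,(105,120,80),(122,255,255)),(407,243) if n=='top' else (347,175)); print('cap',c,s,rectw(n,m,.15))
    m,c,s=blob(inr(n,(5,120,50),(20,255,255)),(405,245) if n=='top' else (347,200)); print('body',c,s,rectw(n,m,.09))
for n,x,y,w in(('top',220,220,220),('side',240,130,220)):
    pass
cv2.imwrite('pics/z_top.png',np.hstack([cv2.resize(I['top'][215:315,200:320],(480,400),interpolation=2),cv2.resize(I['top'][200:300,360:440],(320,400),interpolation=2)]))
cv2.imwrite('pics/z_side.png',np.hstack([cv2.resize(I['side'][260:340,250:330],(400,400),interpolation=2),cv2.resize(I['side'][150:230,310:390],(400,400),interpolation=2)]))
E
```

```text
top panel (array([ 0.5533, -0.0028]), (168.51608276367188, 179.33827209472656), 75.58013916015625) [ 247  220   96  100 6466]
tray (array([0.548 , 0.2776]), (111.43290710449219, 115.88069152832031), 1.3438708782196045) [140 243  54  52 907]
ball [231.8932 263.9126] [227 259  11  11 103]
cap [407.8515 242.0087] [394 229  27  27 229] (array([ 0.6035, -0.2285]), (44.3239860534668, 45.57236099243164), 73.91597747802734)
body [395.9898 249.7531] [382 227  36  40 490] (array([ 0.6002, -0.2255]), (67.98382568359375, 71.51447296142578), 73.58638000488281)
side panel (array([0.5554, 0.0017]), (173.18556213378906, 182.61122131347656), 75.63609313964844) [ 269  236  103   82 4450]
tray (array([0.5484, 0.2837]), (116.48979187011719, 115.93931579589844), 1.5391325950622559) [ 214  339   75   71 1111]
ball [313.3109 452.0252] [302 423  24  57 119]
cap [347.5736 178.1117] [337 169  23  18 197] (array([ 0.6024, -0.2182]), (59.98754119873047, 58.589839935302734), 69.28912353515625)
body [345.3032 197.6616] [332 185  31  31 653] (array([ 0.5912, -0.1991]), (77.94223022460938, 112.31510925292969), 29.47949981689453)
```

View pics/z_top.png

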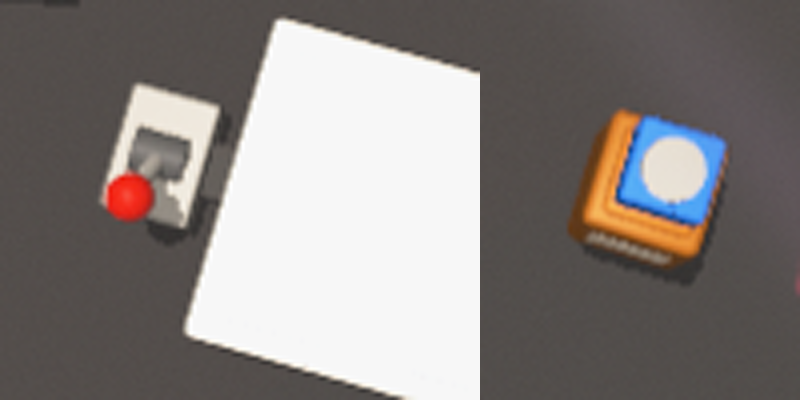

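View pics/z_side.png

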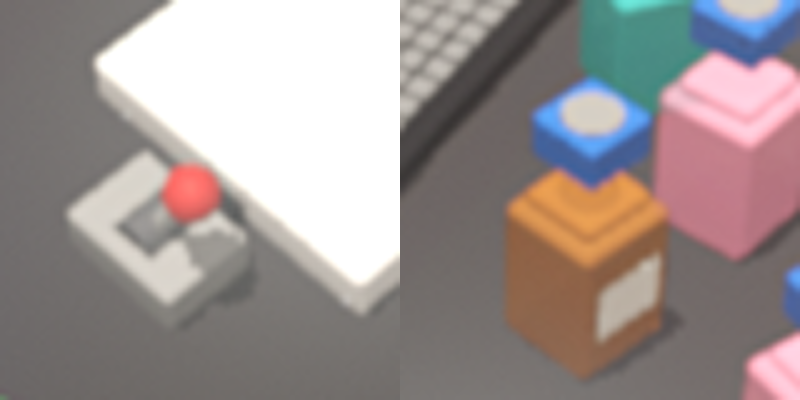

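```bash
python3 - <<'E'
from h import *
np.set_printoptions(precision=4,suppress=True)
I=cv2.imread('pics/side0.png');H=cv2.cvtColor(I,cv2.COLOR_BGR2HSV)
m=((cv2.inRange(H,(0,140,100),(8,255,255))|cv2.inRange(H,(172,140,100),(180,255,255)))>0)
m,c,s=blob(m,(288,298));print(c,s)
print(cross(ray('top',231.9,263.9),ray('side',*c)), plane('top',231.9,263.9,.075))
print(cross(ray('top',407.9,242.),ray('side',347.6,178.)))
# expected ball from panel estimate
for a in (-14.4,):
  r=np.radians(a); R=np.array([[np.cos(r),-np.sin(r)],[np.sin(r),np.cos(r)]])
  b=np.array([.5535,-.0015]); print(b+R@[-.0288,.125], b+R@[.0288,.125])
E
```

```text
[287.5172 297.8448] [283 294  10   9  58]
(array([0.5592, 0.1261, 0.079 ]), np.float64(0.004031891920006989)) [0.5577 0.1258 0.075 ]
(array([ 0.6075, -0.2316,  0.1304]), np.float64(0.003382096819151084))
[0.5567 0.1267] [0.6125 0.1124]
```

The ball is at about (0.557, 0.126, 0.075), which matches the box pose of centre (0.5535, -0.002) and yaw -14.4°. The tool's z already points along the push direction. I'll shut the gripper and move behind the ball, staying high.

>>> servo_tool:
  rows:
    - [0,-0.02,0.03,0,0,0,-1]
    - [0,-0.06,0.08,0,0,0,-1]
    - [0,-0.11,0.15,0,0,0,-1]
    - [0,-0.16,0.21,0,0,0,-1]
    - [0,-0.2,0.28,0,0,0,-1]
    - [0,-0.25,0.34,0,0,0,-1]
    - [0,-0.3,0.41,0,0,0,-1]
    - [0,-0.35,0.47,0,0,0,-1]
    - [0,-0.4,0.54,0,0,0,-1]
    - [0,-0.44,0.6,0,0,0,-1]
    - [0,-0.49,0.67,0,0,0,-1]
    - [0,-0.54,0.73,0,0,0,-1]
  newtons: 60

```text
clock: 1.1
eef_pos: [0.438, 0.2248, 0.2312]
eef_rot: [[0.0, 0.254, 0.967], [0.0, 0.967, -0.254], [-1.0, 0.0, 0.0]]
contact_force: [0.9, 0.8, 0.1]
gripper_width: 0.004
```

```bash
cat > go.py <<'E'
import sys
from h import *
from scipy.spatial.transform import Rotation as Ro
np.set_printoptions(precision=4,suppress=True)
def go(tgt,R=None):
    o=arm.get_obs(); p,A=o['eef_pos'],o['eef_rot']
    print('t',o['clock'],'p',p,'F',o['contact_force'],'w',o['gripper_width'],'j',o['joint_positions'])
    print('shift',A.T@(np.array(tgt)-p)/.5, 'turn',(Ro.from_matrix(A.T@R).as_rotvec()/.5 if R is not None else ''))
if __name__=='__main__': go([float(a) for a in sys.argv[1:4]])
E
python3 go.py 0.509 0.1385 0.062
```

```text
t 1.1 p [0.438  0.2248 0.2312] F [0.8624 0.8223 0.0846] w 0.0037310812814668947 j [ 19.1237  11.6548  99.4921  -0.0033  68.8362 -56.1663]
shift [ 0.3385 -0.1309  0.181 ] turn
```

>>> servo_tool:
  rows:
    - [0.02,-0.05,0.06,0,0,0,-1]
    - [0.06,-0.09,0.12,0,0,0,-1]
    - [0.12,-0.12,0.16,0,0,0,-1]
    - [0.18,-0.13,0.18,0,0,0,-1]
    - [0.24,-0.13,0.18,0,0,0,-1]
    - [0.29,-0.13,0.18,0,0,0,-1]
    - [0.32,-0.13,0.18,0,0,0,-1]
    - [0.34,-0.13,0.18,0,0,0,-1]
    - [0.34,-0.13,0.18,0,0,0,-1]
    - [0.34,-0.13,0.18,0,0,0,-1]

```text
clock: 1.93
eef_pos: [0.5073, 0.1407, 0.0612]
eef_rot: [[-0.001, 0.254, 0.967], [-0.0, 0.967, -0.254], [-1.0, -0.0, -0.001]]
contact_force: [0.3, 0.8, -0.5]
gripper_width: -0.001
```

```bash
python3 - <<'E'
from h import *
print(arm.get_obs()['eef_pos'],arm.get_obs()['contact_force'])
I=np.hstack([cv2.resize(read_camera('top')[215:315,180:320],(420,300)),cv2.resize(read_camera('side')[230:340,230:350],(330,300))])
cv2.imwrite('pics/push0.png',I[:,:,::-1])
E
```

```text
[0.50726221 0.14073513 0.06123186] [ 0.30474184  0.76226856 -0.53711112]
```

View pics/push0.png

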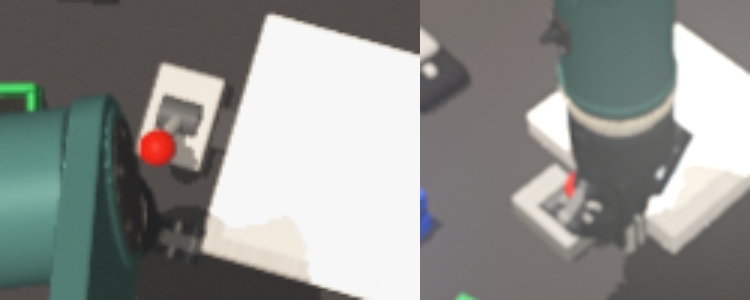

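The gripper is behind the ball and clear of it, and the lever is still off. Now I'll push along tool z.

>>> servo_tool:
  rows:
    - [0,0,0.015,0,0,0,-1]
    - [0,0,0.03,0,0,0,-1]
    - [0,0,0.045,0,0,0,-1]
    - [0,0,0.06,0,0,0,-1]
    - [0,0,0.075,0,0,0,-1]
    - [0,0,0.09,0,0,0,-1]
    - [0,0,0.105,0,0,0,-1]
    - [0,0,0.12,0,0,0,-1]
    - [0,0,0.135,0,0,0,-1]
    - [0,0,0.15,0,0,0,-1]
    - [0,0,0.16,0,0,0,-1]
    - [0,0,0.165,0,0,0,-1]

```text
clock: 3.03
eef_pos: [0.5882, 0.1195, 0.0611]
eef_rot: [[0.0, 0.254, 0.967], [-0.0, 0.967, -0.254], [-1.0, 0.0, 0.0]]
contact_force: [-2.0, 0.7, -0.9]
gripper_width: -0.004
```

```bash
python3 - <<'E'
from h import *
print(arm.get_obs()['eef_pos'],arm.get_obs()['contact_force'])
I=np.hstack([cv2.resize(read_camera('top')[215:315,180:320],(420,300)),cv2.resize(read_camera('side')[230:340,230:350],(330,300))])
cv2.imwrite('pics/push1.png',I[:,:,::-1])
E
```

```text
[0.58818999 0.11951365 0.06112011] [-2.04690843  0.66887713 -0.93559608]
```

View pics/push1.png

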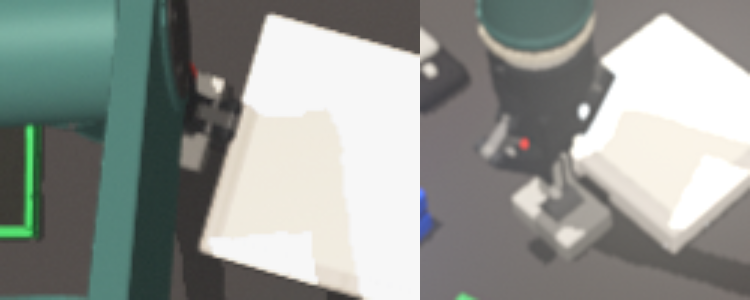

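The lever has leaned over with the fingers behind it, and the force is about 2 N. I'll creep on until it meets the stop.

>>> servo_tool:
  rows:
    - [0,0,0.003,0,0,0,-1]
    - [0,0,0.006,0,0,0,-1]
    - [0,0,0.009,0,0,0,-1]
    - [0,0,0.009,0,0,0,-1]

```text
clock: 3.47
eef_pos: [0.5914, 0.1186, 0.0612]
eef_rot: [[-0.0, 0.254, 0.967], [-0.0, 0.967, -0.254], [-1.0, -0.0, -0.0]]
contact_force: [-1.1, 0.3, -0.9]
gripper_width: 0.003
```

>>> servo_tool:
  rows:
    - [0,0,0.003,0,0,0,-1]
    - [0,0,0.006,0,0,0,-1]
    - [0,0,0.009,0,0,0,-1]
    - [0,0,0.009,0,0,0,-1]

```text
clock: 3.8
eef_pos: [0.5929, 0.1181, 0.061]
eef_rot: [[-0.006, 0.254, 0.967], [0.001, 0.967, -0.254], [-1.0, -0.001, -0.006]]
contact_force: [-8.0, 4.2, 4.3]
gripper_width: -0.001
```

The force jumped to about 9 N with almost no further motion, so the lever is at its stop. I'll back off, rise and open the gripper.

>>> servo_tool:
  rows:
    - [0,0,-0.03,0,0,0,-1]
    - [0,0,-0.07,0,0,0,-1]
    - [-0.03,0,-0.09,0,0,0,-1]
    - [-0.1,0,-0.09,0,0,0,-1]
    - [-0.18,0,-0.09,0,0,0,-1]
    - [-0.26,-0.02,-0.09,0.2,0,0,0]
    - [-0.34,-0.07,-0.09,0.4,0,0,1]
    - [-0.38,-0.13,-0.08,0.6,0,0,1]
    - [-0.4,-0.2,-0.07,0.8,0,0,1]
    - [-0.4,-0.27,-0.06,0.9,0,0,1]
    - [-0.4,-0.34,-0.06,0.9,0,0,1]
    - [-0.4,-0.4,-0.06,0.9,0,0,1]

```text
clock: 4.8
eef_pos: [0.5164, -0.0708, 0.2624]
eef_rot: [[0.003, 0.65, 0.76], [-0.002, 0.76, -0.65], [-1.0, 0.001, 0.003]]
contact_force: [0.6, -0.3, -0.4]
gripper_width: 0.972
```

```bash
python3 - <<'E'
from go import *
a=np.radians(-16); x=np.array([np.cos(a),np.sin(a),0]); 
R=np.c_[[0,0,-1],x,np.cross([0,0,-1],x)]
go([.6035,-.2285,.27],R)
cv2.imwrite('pics/on_top.png',read_camera('top')[:,:,::-1])
E
```

```text
t 4.8 p [ 0.5164 -0.0708  0.2624] F [ 0.6194 -0.268  -0.3604] w 0.9721862466181436 j [-15.3637  12.3105  93.8487  -0.0531  73.6617 -64.8241]
shift [-0.0142 -0.1266  0.3374] turn [ 2.2855  0.0051 -0.0046]
```

View pics/on_top.png

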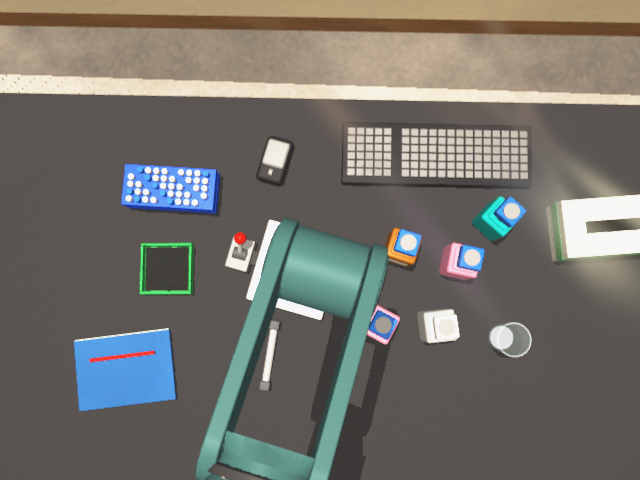

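The ball now shows at (240,238), beyond the housing. I'll check that against the expected end position while I turn toward the bottle.

```bash
python3 - <<'E'
from h import *
I=cv2.imread('pics/on_top.png');H=cv2.cvtColor(I,cv2.COLOR_BGR2HSV)
m,c,s=blob(cv2.inRange(H,(0,180,100),(6,255,255))>0,(240,238))
p=plane('top',*c,.075); q=plane('top',231.9,263.9,.075); print(c,p,q,np.linalg.norm(p-q))
E
```

```text
[239.84848485 237.76767677] [0.61290281 0.11135211 0.075     ] [0.55765442 0.12583509 0.075     ] 0.057115157771563264
```

>>> servo_tool:
  rows:
    - [0,-0.01,0.03,0.2,0,0,1]
    - [0,-0.04,0.1,0.45,0,0,1]
    - [-0.01,-0.07,0.18,0.7,0,0,1]
    - [-0.01,-0.1,0.26,0.9,0,0,1]
    - [-0.02,-0.12,0.32,1,0,0,1]
    - [-0.02,-0.13,0.34,1,0,0,1]
    - [-0.02,-0.13,0.34,1,0,0,1]

```text
clock: 5.43
eef_pos: [0.6048, -0.2314, 0.2713]
eef_rot: [[0.002, 0.935, 0.354], [-0.002, 0.354, -0.935], [-1.0, 0.001, 0.002]]
contact_force: [-0.3, 0.9, 0.1]
gripper_width: 1.007
```

>>> servo_tool:
  rows:
    - [0,0,0,0.25,0,0,1]
    - [0,0,0,0.5,0,0,1]
    - [0,0,0,0.75,0,0,1]
    - [0,0,0,1,0,0,1]
    - [0,0,0,1,0,0,1]

```text
clock: 5.85
eef_pos: [0.6026, -0.2265, 0.2714]
eef_rot: [[-0.0, 0.99, -0.138], [0.001, -0.138, -0.99], [-1.0, -0.0, -0.0]]
contact_force: [-0.2, -0.0, 0.2]
gripper_width: 0.996
```

>>> servo_tool:
  rows:
    - [0,0,0,0.15,0,0,1]
    - [0,0,0,0.28,0,0,1]
    - [0,0,0,0.28,0,0,1]
    - [0,0,0,0.28,0,0,1]

```text
clock: 6.18
eef_pos: [0.6028, -0.2273, 0.2714]
eef_rot: [[-0.0, 0.964, -0.267], [0.0, -0.267, -0.964], [-1.0, -0.0, -0.0]]
contact_force: [0.2, -0.1, 0.2]
gripper_width: 0.999
```

```bash
python3 - <<'E'
from go import *
a=np.radians(-16); x=np.array([np.cos(a),np.sin(a),0]); 
R=np.c_[[0,0,-1],x,np.cross([0,0,-1],x)]
go([.6035,-.2285,.27],R)
o=arm.get_obs(); I=read_camera('wrist')[:,:,::-1]; cv2.imwrite('pics/w1.png',I)
pose=(o['eef_pos'],o['eef_rot'])
H=cv2.cvtColor(np.ascontiguousarray(I),cv2.COLOR_BGR2HSV)
c,f=K('wrist'); T=np.eye(4);T[:3,:3]=pose[1];T[:3,3]=pose[0]
e=np.linalg.inv(T@c['tool_from_camera'])@[.6035,-.2285,.15,1]; uv=(c['cx']+f*e[0]/e[2],c['cy']+f*e[1]/e[2]);print(uv)
m,cc,s=blob(cv2.inRange(H,(105,120,80),(122,255,255))>0,uv);print(cc,s,rectw('wrist',m,.15,pose))
E
```

```text
t 6.1833 p [ 0.6028 -0.2273  0.2714] F [ 0.1865 -0.1076  0.1851] w 0.9985373362152572 j [-26.7968  22.4817  77.6934   0.0034  79.8369 -11.3031]
shift [0.0028 0.0019 0.002 ] turn [ 0.0177 -0.0002  0.0004]
(np.float64(319.7890526690184), np.float64(230.83556399060842))
[323.2584 226.5005] [ 293  197   62   65 2206] (array([ 0.6063, -0.2284]), (47.14307403564453, 43.61863708496094), 73.49128723144531)
```

View pics/w1.png

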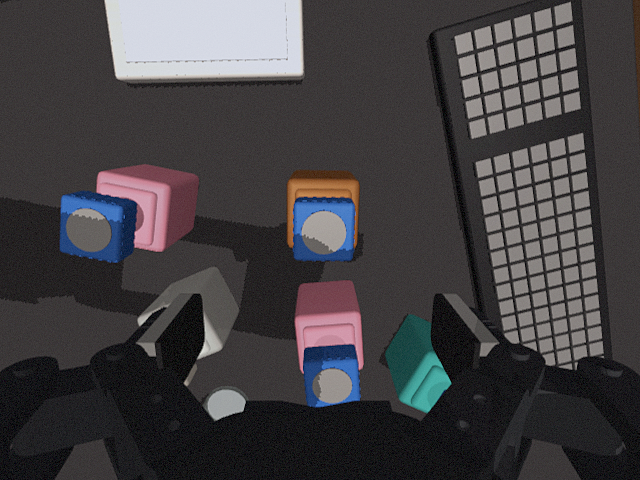

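The ball moved 57 mm, to (0.613, 0.111), exactly the expected "on" position. The wrist view shows the amber bottle's cap at (323,227), world (0.606, -0.228), yaw about -16.3°, which agrees with the top view. I'll descend and grip.

>>> servo_tool:
  rows:
    - [0.03,0.004,0.001,0.02,0,0,1]
    - [0.08,0.004,0.001,0.03,0,0,1]
    - [0.13,0.004,0.001,0.03,0,0,1]
    - [0.18,0.004,0.001,0.03,0,0,1]
    - [0.23,0.004,0.001,0.03,0,0,1]
    - [0.27,0.004,0.001,0.03,0,0,1]
    - [0.3,0.004,0.001,0.03,0,0,1]
    - [0.315,0.004,0.001,0.03,0,0,1]
    - [0.315,0.004,0.001,0.03,0,0,0.6]
    - [0.315,0.004,0.001,0.03,0,0,0.3]
    - [0.315,0.004,0.001,0.03,0,0,0]
    - [0.315,0.004,0.001,0.03,0,0,-1]
  newtons: 80

```text
clock: 7.23
eef_pos: [0.6064, -0.2299, 0.1157]
eef_rot: [[0.003, 0.958, -0.286], [-0.002, -0.286, -0.958], [-1.0, 0.004, 0.001]]
contact_force: [-0.0, -0.5, -4.9]
gripper_width: 0.503
```

>>> servo_tool:
  rows:
    - [0,0,0,0,0,0,-1]
    - [0,0,0,0,0,0,-1]
    - [0,0,0,0,0,0,-1]
    - [0,0,0,0,0,0,-1]
    - [0,0,0,0,0,0,-1]
    - [0,0,0,0,0,0,-1]

```text
clock: 7.73
eef_pos: [0.6065, -0.2299, 0.1156]
eef_rot: [[0.003, 0.958, -0.287], [-0.002, -0.287, -0.958], [-1.0, 0.004, 0.001]]
contact_force: [1.8, 0.3, 5.6]
gripper_width: 0.5
```

>>> servo_tool:
  rows:
    - [-0.005,0,0,0,0,0,-1]
    - [-0.015,0,0,0,0,0,-1]
    - [-0.03,0,0,0,0,0,-1]
    - [-0.055,0,0,0,0,0,-1]
    - [-0.085,0,0,0,0,0,-1]
    - [-0.12,0,0,0,0,0,-1]
    - [-0.155,0,0,0,0,0,-1]
    - [-0.19,0,0,0,0,0,-1]
    - [-0.22,0,0,0,0,0,-1]
    - [-0.25,0,0,0,0,0,-1]
    - [-0.265,0,0,0,0,0,-1]
    - [-0.27,0,0,0,0,0,-1]

```text
clock: 8.73
eef_pos: [0.6057, -0.2296, 0.2512]
eef_rot: [[0.003, 0.958, -0.287], [-0.002, -0.287, -0.958], [-1.0, 0.003, 0.001]]
contact_force: [-0.0, 0.4, -5.4]
gripper_width: 0.508
```

```bash
python3 go.py .5543 -.0005 .25; python3 - <<'E'
from h import *
cv2.imwrite('pics/lift.png',np.hstack([cv2.resize(read_camera('side')[80:280,260:480],(440,400)),cv2.resize(read_camera('wrist'),(360,270))[:,:] if 0 else cv2.copyMakeBorder(cv2.resize(read_camera('wrist'),(360,270)),0,130,0,0,0)])[:,:,::-1])
E
```

```text
t 8.7333 p [ 0.6057 -0.2296  0.2512] F [-0.0385  0.38   -5.4237] w 0.5084251035656531 j [-26.8621  23.4956  78.958   -0.0061  77.3609 -10.1878]
shift [ 0.0013 -0.2299 -0.4094] turn
```

View pics/lift.png

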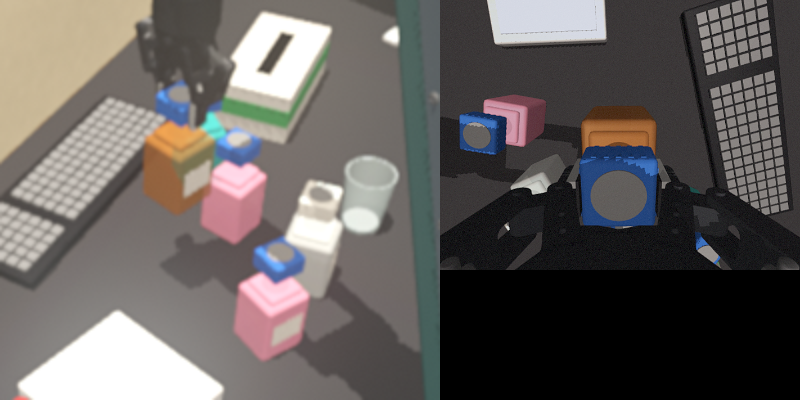

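The bottle is lifted, upright and square in the jaws. I'll carry it to the panel.

>>> servo_tool:
  rows:
    - [0,-0.005,-0.01,0,0,0,-1]
    - [0,-0.02,-0.03,0,0,0,-1]
    - [0,-0.04,-0.07,0,0,0,-1]
    - [0,-0.065,-0.115,0,0,0,-1]
    - [0,-0.09,-0.165,0,0,0,-1]
    - [0,-0.12,-0.215,0,0,0,-1]
    - [0,-0.15,-0.265,0,0,0,-1]
    - [0,-0.18,-0.315,0,0,0,-1]
    - [0,-0.2,-0.36,0,0,0,-1]
    - [0,-0.22,-0.39,0,0,0,-1]
    - [0,-0.228,-0.405,0,0,0,-1]
    - [0,-0.23,-0.41,0,0,0,-1]

```text
clock: 9.83
eef_pos: [0.552, 0.0023, 0.2482]
eef_rot: [[-0.002, 0.959, -0.285], [0.001, -0.285, -0.959], [-1.0, -0.002, -0.0]]
contact_force: [-0.0, -0.1, -4.3]
gripper_width: 0.505
```

>>> servo_tool:
  rows:
    - [0,0,0,0,0,0,-1]
    - [0,0,0,0,0,0,-1]
    - [0,0,0,0,0,0,-1]

```text
clock: 10.08
eef_pos: [0.5539, -0.0008, 0.2487]
eef_rot: [[0.0, 0.958, -0.288], [-0.001, -0.288, -0.958], [-1.0, 0.0, 0.001]]
contact_force: [-0.6, -0.5, -4.5]
gripper_width: 0.506
```

```bash
python3 - <<'E'
from go import *
o=arm.get_obs(); A=o['eef_rot']
go([.5543,-.0005,.25])
mid=o['eef_pos']+.0706*A[:,0]; print(mid)
for ang in (9,18,26.5,35):
  R=A@Ro.from_rotvec([0,0,np.radians(ang)]).as_matrix()
  t=np.array([.5543,-.0005,.18])-.0706*R[:,0]; print(ang,t); go(t,R)
E
```

```text
t 10.0833 p [ 0.5539 -0.0008  0.2487] F [-0.607  -0.5171 -4.5496] w 0.5057609317376103 j [-7.2087 15.8615 90.9654 -0.0374 73.1619  9.5282]
shift [-0.0026  0.0005 -0.0009] turn 
[ 0.5539 -0.0009  0.1781]
9 [0.5437 0.0027 0.2497]
t 10.0833 p [ 0.5539 -0.0008  0.2487] F [-0.607  -0.5171 -4.5496] w 0.5057609317376103 j [-7.2087 15.8615 90.9654 -0.0374 73.1619  9.5282]
shift [-0.002  -0.0216 -0.001 ] turn [-0.      0.      0.3142]
18 [0.5334 0.0058 0.2471]
t 10.0833 p [ 0.5539 -0.0008  0.2487] F [-0.607  -0.5171 -4.5496] w 0.5057609317376103 j [-7.2087 15.8615 90.9654 -0.0374 73.1619  9.5282]
shift [ 0.0031 -0.0431 -0.001 ] turn [-0.      0.      0.6283]
26.5 [0.5241 0.0086 0.2432]
t 10.0833 p [ 0.5539 -0.0008  0.2487] F [-0.607  -0.5171 -4.5496] w 0.5057609317376103 j [-7.2087 15.8615 90.9654 -0.0374 73.1619  9.5282]
shift [ 0.0111 -0.0625 -0.001 ] turn [ 0.    -0.     0.925]
35 [0.5155 0.0112 0.2378]
t 10.0833 p [ 0.5539 -0.0008  0.2487] F [-0.607  -0.5171 -4.5496] w 0.5057609317376103 j [-7.2087 15.8615 90.9654 -0.0374 73.1619  9.5282]
shift [ 0.0218 -0.0805 -0.001 ] turn [0.     0.     1.2217]
```

>>> servo_tool:
  rows:
    - [0,-0.003,0,0,0,0.04,-1]
    - [-0.001,-0.008,0,0,0,0.12,-1]
    - [-0.001,-0.014,0,0,0,0.21,-1]
    - [0,-0.021,0,0,0,0.3,-1]
    - [0.001,-0.027,0,0,0,0.39,-1]
    - [0.002,-0.034,0,0,0,0.49,-1]
    - [0.003,-0.041,0,0,0,0.59,-1]
    - [0.005,-0.048,0,0,0,0.69,-1]
    - [0.007,-0.054,0,0,0,0.78,-1]
    - [0.009,-0.059,0,0,0,0.86,-1]
    - [0.011,-0.062,0,0,0,0.91,-1]
    - [0.012,-0.063,0,0,0,0.93,-1]

```text
clock: 11.08
eef_pos: [0.5213, 0.0085, 0.2417]
eef_rot: [[0.427, 0.857, -0.288], [-0.13, -0.257, -0.958], [-0.895, 0.446, 0.001]]
contact_force: [-0.0, -0.4, -5.4]
gripper_width: 0.504
```

```bash
python3 - <<'E'
from go import *
o=arm.get_obs(); A=o['eef_rot']
print('tilt',np.degrees(np.arccos(-A[2,0])), o['eef_pos']+.0706*A[:,0])
a0=np.array([.958,-.288,0]);a0/=np.linalg.norm(a0); s=np.radians(35)
x=np.sin(s)*a0-np.cos(s)*np.array([0,0,1]); y=np.cos(s)*a0+np.sin(s)*np.array([0,0,1]); R=np.c_[x,y,np.cross(x,y)]
go(np.array([.5543,-.0005,.18])-.0706*x,R)
E
```

```text
tilt 26.512993054816896 [ 0.5515 -0.0006  0.1785]
t 11.0833 p [0.5213 0.0085 0.2417] F [-0.0465 -0.421  -5.404 ] w 0.5044192233205278 j [ -1.9116   2.7236 115.1223 -11.0677  36.9392  22.2007]
shift [ 0.0012 -0.0147 -0.0017] turn [0.0004 0.0024 0.2963]
```

>>> servo_tool:
  rows:
    - [0,-0.002,0,0,0,0.03,-1]
    - [0,-0.004,0,0,0,0.09,-1]
    - [0,-0.008,0,0,0,0.15,-1]
    - [0,-0.011,0,0,0,0.21,-1]
    - [0.001,-0.014,0,0,0,0.26,-1]
    - [0.001,-0.015,0,0,0,0.29,-1]
    - [0.001,-0.015,0,0,0,0.295,-1]
    - [0.001,-0.015,0,0,0,0.295,-1]

```text
clock: 11.75
eef_pos: [0.5172, 0.0107, 0.2389]
eef_rot: [[0.55, 0.784, -0.287], [-0.165, -0.235, -0.958], [-0.819, 0.574, 0.0]]
contact_force: [-0.7, -0.4, -5.6]
gripper_width: 0.506
```

```bash
python3 - <<'E'
from go import *
o=arm.get_obs(); A=o['eef_rot']
print('tilt',np.degrees(np.arccos(-A[2,0])), o['eef_pos']+.0706*A[:,0], o['gripper_width'],o['joint_positions'])
S=read_camera('side')[:,:,::-1]
cv2.imwrite('pics/tilt_s.png',cv2.resize(S[120:340,200:460],(780,660))[:600])
# bottle axis from body/cap in side view
H=cv2.cvtColor(np.ascontiguousarray(S),cv2.COLOR_BGR2HSV)
mid=o['eef_pos']+.0706*A[:,0]; uv=proj('side',mid); print('exp',uv,proj('side',mid-.09*A[:,0]))
m,c,s=blob(cv2.inRange(H,(5,110,40),(20,255,255))>0,uv);print('body',c,s)
W=read_camera('wrist')[:,:,::-1]; cv2.imwrite('pics/tilt_w.png',W)
E
```

```text
tilt 35.050579901565925 [ 0.556  -0.0009  0.1811] 0.5057092676696521 [  0.6435   1.3181 122.2947 -24.3976  24.5492  36.7503]
exp (np.float64(319.486813971314), np.float64(228.55393496016922)) (np.float64(337.0380915304665), np.float64(216.6522097089905))
body [316.1862 226.7978] [295 209  43  34 623]
```

View pics/tilt_s.png

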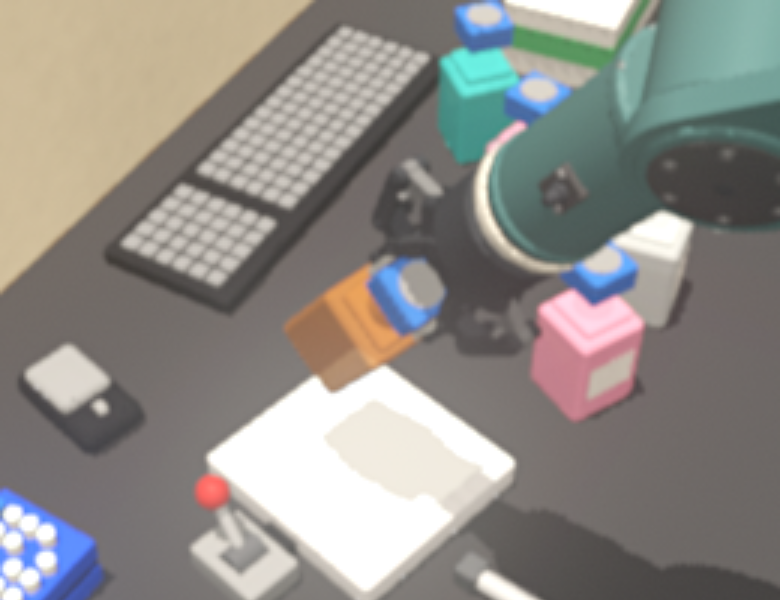

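View pics/tilt_w.png

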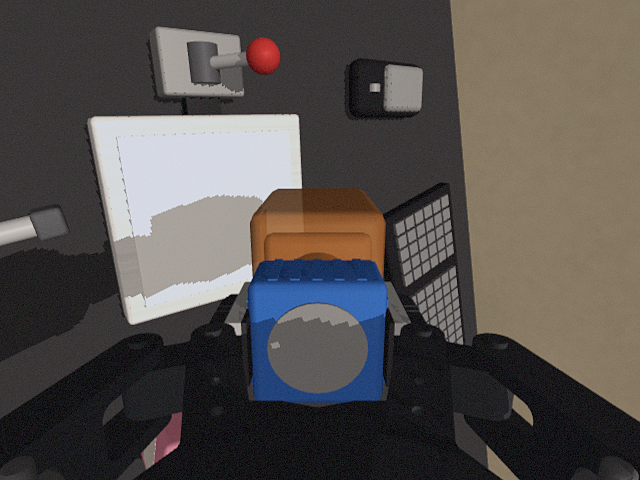

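The bottle is square in the grip, tipped 35.05°, over the panel centre, and the lever is still over. I'll hold for 2.5 s.

>>> servo_tool:
  rows:
    - [0,0,0,0,0,0,-1]
    - [0,0,0,0,0,0,-1]
    - [0,0,0,0,0,0,-1]
    - [0,0,0,0,0,0,-1]
    - [0,0,0,0,0,0,-1]
    - [0,0,0,0,0,0,-1]
    - [0,0,0,0,0,0,-1]
    - [0,0,0,0,0,0,-1]
    - [0,0,0,0,0,0,-1]
    - [0,0,0,0,0,0,-1]
    - [0,0,0,0,0,0,-1]
    - [0,0,0,0,0,0,-1]

```text
clock: 12.85
eef_pos: [0.5172, 0.0111, 0.239]
eef_rot: [[0.551, 0.784, -0.287], [-0.165, -0.235, -0.958], [-0.818, 0.575, 0.0]]
contact_force: [-0.6, 0.4, -5.2]
gripper_width: 0.505
```

>>> servo_tool:
  rows:
    - [0,0,0,0,0,0,-1]
    - [0,0,0,0,0,0,-1]
    - [0,0,0,0,0,0,-1]
    - [0,0,0,0,0,0,-1]
    - [0,0,0,0,0,0,-1]
    - [0,0,0,0,0,0,-1]
    - [0,0,0,0,0,0,-1]
    - [0,0,0,0,0,0,-1]
    - [0,0,0,0,0,0,-1]
    - [0,0,0,0,0,0,-1]
    - [0,0,0,0,0,0,-1]
    - [0,0,0,0,0,0,-1]

```text
clock: 13.85
eef_pos: [0.5172, 0.0111, 0.239]
eef_rot: [[0.551, 0.784, -0.287], [-0.165, -0.235, -0.958], [-0.818, 0.575, 0.0]]
contact_force: [0.5, 0.6, -5.5]
gripper_width: 0.508
```

>>> servo_tool:
  rows:
    - [0,0,0,0,0,0,-1]
    - [0,0,0,0,0,0,-1]
    - [0,0,0,0,0,0,-1]
    - [0,0,0,0,0,0,-1]
    - [0,0,0,0,0,0,-1]
    - [0,0,0,0,0,0,-1]
    - [0,0,0,0,0,0,-1]
    - [0,0,0,0,0,0,-1]

```text
clock: 14.52
eef_pos: [0.5172, 0.0111, 0.239]
eef_rot: [[0.551, 0.784, -0.287], [-0.165, -0.235, -0.958], [-0.818, 0.575, 0.0]]
contact_force: [0.7, 0.4, -5.8]
gripper_width: 0.504
```

```bash
python3 - <<'E'
from go import *
o=arm.get_obs(); A=o['eef_rot']
print('tilt',np.degrees(np.arccos(-A[2,0])), o['eef_pos']+.0706*A[:,0])
a0=np.array([.958,-.288,0]);a0/=np.linalg.norm(a0)
for d in (26,18,8,0):
  s=np.radians(d)
  x=np.sin(s)*a0-np.cos(s)*np.array([0,0,1]); y=np.cos(s)*a0+np.sin(s)*np.array([0,0,1]); R=np.c_[x,y,np.cross(x,y)]
  print(d);go(np.array([.5543,-.0005,.18])-.0706*x,R)
E
```

```text
tilt 35.09646419950644 [ 0.5561 -0.0006  0.1813]
26
t 14.5167 p [0.5172 0.0111 0.239 ] F [ 0.6782  0.3676 -5.7812] w 0.5037215546912831 j [  0.6739   1.2927 122.3217 -24.4297  24.5     36.7917]
shift [0.0018 0.018  0.0008] turn [ 0.0018 -0.0009 -0.3175]
18
t 14.5167 p [0.5172 0.0111 0.239 ] F [ 0.6782  0.3676 -5.7812] w 0.5037215546912831 j [  0.6739   1.2927 122.3217 -24.4297  24.5     36.7917]
shift [0.0063 0.0372 0.0008] turn [ 0.0019 -0.0007 -0.5968]
8
t 14.5167 p [0.5172 0.0111 0.239 ] F [ 0.6782  0.3676 -5.7812] w 0.5037215546912831 j [  0.6739   1.2927 122.3217 -24.4297  24.5     36.7917]
shift [0.0156 0.06   0.0008] turn [ 0.002  -0.0006 -0.9458]
0
t 14.5167 p [0.5172 0.0111 0.239 ] F [ 0.6782  0.3676 -5.7812] w 0.5037215546912831 j [  0.6739   1.2927 122.3217 -24.4297  24.5     36.7917]
shift [0.0257 0.0769 0.0009] turn [ 0.002  -0.0004 -1.2251]
```

It held still at 35.1° for 2.7 s. Now I'll bring it level over the panel.

>>> servo_tool:
  rows:
    - [0,0.002,0,0,0,-0.04,-1]
    - [0,0.006,0,0,0,-0.12,-1]
    - [0.001,0.012,0,0,0,-0.21,-1]
    - [0.002,0.017,0,0,0,-0.3,-1]
    - [0.003,0.023,0,0,0,-0.39,-1]
    - [0.004,0.03,0,0,0,-0.49,-1]
    - [0.006,0.037,0,0,0,-0.59,-1]
    - [0.008,0.044,0,0,0,-0.69,-1]
    - [0.011,0.05,0,0,0,-0.78,-1]
    - [0.013,0.055,0,0,0,-0.86,-1]
    - [0.015,0.059,0,0,0,-0.92,-1]
    - [0.016,0.06,0,0,0,-0.95,-1]

```text
clock: 15.52
eef_pos: [0.5471, 0.0021, 0.2502]
eef_rot: [[0.133, 0.949, -0.287], [-0.04, -0.284, -0.958], [-0.99, 0.138, 0.0]]
contact_force: [1.4, 0.6, -5.5]
gripper_width: 0.506
```

>>> servo_tool:
  rows:
    - [0.001,0.003,0,0,0,-0.06,-1]
    - [0.003,0.008,0,0,0,-0.13,-1]
    - [0.005,0.013,0,0,0,-0.2,-1]
    - [0.006,0.016,0,0,0,-0.25,-1]
    - [0.007,0.018,0,0,0,-0.275,-1]
    - [0.007,0.018,0,0,0,-0.275,-1]
    - [0.007,0.018,0,0,0,-0.275,-1]
    - [0.007,0.018,0,0,0,-0.275,-1]
    - [0.007,0.018,0,0,0,-0.275,-1]
    - [0.007,0.018,0,0,0,-0.275,-1]

```text
clock: 16.35
eef_pos: [0.5538, 0.0002, 0.2476]
eef_rot: [[0.0, 0.958, -0.287], [-0.0, -0.287, -0.958], [-1.0, 0.0, 0.0]]
contact_force: [0.4, 0.1, -4.8]
gripper_width: 0.504
```

```bash
python3 - <<'E'
from go import *
o=arm.get_obs(); A=o['eef_rot']
print('tilt',np.degrees(np.arccos(-A[2,0])), o['eef_pos']+.0706*A[:,0])
for a in (-16.7,1.4):
  s=np.radians(a); y=np.array([np.cos(s),np.sin(s),0]); x=np.array([0,0,-1.])
  go([.5482,.2795,.25],np.c_[x,y,np.cross(x,y)])
E
```

```text
tilt 0.02809140419583455 [0.5538 0.0001 0.177 ]
t 16.35 p [0.5538 0.0002 0.2476] F [ 0.4272  0.1021 -4.7951] w 0.5037433043779344 j [-7.1229 15.8937 91.0831 -0.0121 72.9976  9.5413]
shift [-0.0049 -0.1708 -0.532 ] turn [ 0.0014  0.0003 -0.0009]
t 16.35 p [0.5538 0.0002 0.2476] F [ 0.4272  0.1021 -4.7951] w 0.5037433043779344 j [-7.1229 15.8937 91.0831 -0.0121 72.9976  9.5413]
shift [-0.0049 -0.1708 -0.532 ] turn [-0.6304  0.0004 -0.0009]
```

It is level over the panel. Now I'll move to above the tray, turning 18° on the way to square up with it.

>>> servo_tool:
  rows:
    - [0,-0.004,-0.01,-0.02,0,0,-1]
    - [0,-0.012,-0.035,-0.05,0,0,-1]
    - [0,-0.025,-0.08,-0.1,0,0,-1]
    - [0,-0.043,-0.135,-0.16,0,0,-1]
    - [0,-0.063,-0.195,-0.23,0,0,-1]
    - [0,-0.083,-0.26,-0.31,0,0,-1]
    - [0,-0.105,-0.325,-0.39,0,0,-1]
    - [0,-0.125,-0.39,-0.47,0,0,-1]
    - [0,-0.145,-0.45,-0.54,0,0,-1]
    - [0,-0.16,-0.5,-0.59,0,0,-1]
    - [0,-0.168,-0.525,-0.62,0,0,-1]
    - [0,-0.17,-0.532,-0.63,0,0,-1]

```text
clock: 17.35
eef_pos: [0.5481, 0.2828, 0.2474]
eef_rot: [[-0.0, 1.0, 0.028], [0.001, 0.028, -1.0], [-1.0, -0.0, -0.001]]
contact_force: [-0.1, 0.4, -5.7]
gripper_width: 0.502
```

>>> servo_tool:
  rows:
    - [0,0,0,0,0,0,-1]
    - [0,0,0,0,0,0,-1]
    - [0,0,0,0,0,0,-1]
    - [0,0,0,0,0,0,-1]

```text
clock: 17.68
eef_pos: [0.5491, 0.2779, 0.2474]
eef_rot: [[-0.0, 1.0, 0.022], [-0.001, 0.022, -1.0], [-1.0, -0.0, 0.001]]
contact_force: [0.6, 0.9, -5.2]
gripper_width: 0.5
```

```bash
python3 - <<'E'
from go import *
s=np.radians(1.4); y=np.array([np.cos(s),np.sin(s),0]); x=np.array([0,0,-1.])
go([.5482,.2795,.1216],np.c_[x,y,np.cross(x,y)])
S=read_camera('side'); W=read_camera('wrist')
cv2.imwrite('pics/tray.png',np.hstack([cv2.resize(S[180:440,130:390],(400,400)),cv2.copyMakeBorder(cv2.resize(W,(400,300)),0,100,0,0,0)])[:,:,::-1])
E
```

```text
t 17.6833 p [0.5491 0.2779 0.2474] F [ 0.5528  0.9166 -5.2022] w 0.4997917360869553 j [20.4349 21.069  83.3446 -0.0287 75.6115 19.1604]
shift [ 0.2517 -0.0016 -0.0034] turn [-0.0041  0.0012  0.0005]
```

View pics/tray.png

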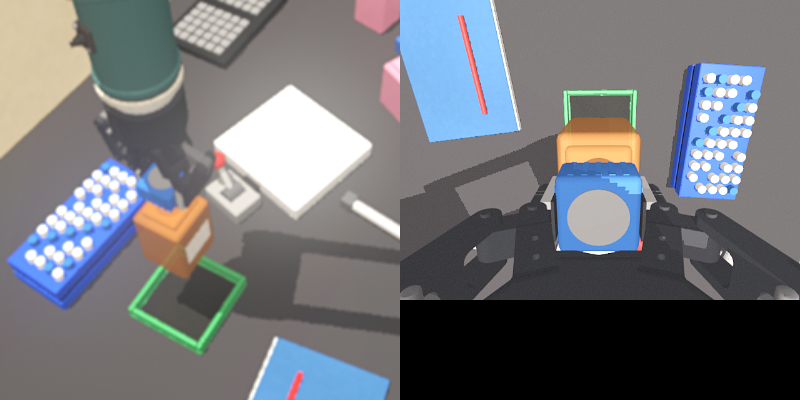

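The bottle is upright above the tray, and the tray rim shows around it. I'll descend to about 8 mm above the floor, then slow down.

>>> servo_tool:
  rows:
    - [0.01,-0.001,-0.003,0,0,0,-1]
    - [0.03,-0.001,-0.003,0,0,0,-1]
    - [0.06,-0.001,-0.003,0,0,0,-1]
    - [0.09,-0.001,-0.003,0,0,0,-1]
    - [0.12,-0.001,-0.003,0,0,0,-1]
    - [0.15,-0.001,-0.003,0,0,0,-1]
    - [0.18,-0.001,-0.003,0,0,0,-1]
    - [0.205,-0.001,-0.003,0,0,0,-1]
    - [0.222,-0.001,-0.003,0,0,0,-1]
    - [0.232,-0.001,-0.003,0,0,0,-1]
    - [0.236,-0.001,-0.003,0,0,0,-1]
    - [0.236,-0.001,-0.003,0,0,0,-1]

```text
clock: 18.78
eef_pos: [0.5484, 0.2806, 0.1291]
eef_rot: [[-0.001, 1.0, 0.024], [-0.0, 0.024, -1.0], [-1.0, -0.001, 0.0]]
contact_force: [0.2, -0.9, -5.2]
gripper_width: 0.508
```

>>> servo_tool:
  rows:
    - [0.002,0,0,0,0,0,-1]
    - [0.004,0,0,0,0,0,-1]
    - [0.006,0,0,0,0,0,-1]
    - [0.008,0,0,0,0,0,-1]
    - [0.009,0,0,0,0,0,-1]
    - [0.01,0,0,0,0,0,-1]
    - [0.01,0,0,0,0,0,-1]

```text
clock: 19.37
eef_pos: [0.5484, 0.2807, 0.1244]
eef_rot: [[-0.0, 1.0, 0.024], [-0.0, 0.024, -1.0], [-1.0, -0.0, 0.0]]
contact_force: [-1.0, -0.7, -6.7]
gripper_width: 0.504
```

>>> servo_tool:
  rows:
    - [0.001,0,0,0,0,0,-1]
    - [0.002,0,0,0,0,0,-1]
    - [0.003,0,0,0,0,0,-1]
    - [0.004,0,0,0,0,0,-1]
    - [0.004,0,0,0,0,0,-1]

```text
clock: 19.78
eef_pos: [0.5484, 0.2807, 0.1223]
eef_rot: [[-0.0, 1.0, 0.024], [-0.0, 0.024, -1.0], [-1.0, -0.0, 0.0]]
contact_force: [-0.1, 1.0, -5.4]
gripper_width: 0.507
```

>>> servo_tool:
  rows:
    - [0.0005,0,0,0,0,0,-1]
    - [0.001,0,0,0,0,0,-1]
    - [0.0015,0,0,0,0,0,-1]
    - [0.002,0,0,0,0,0,-1]
    - [0.0025,0,0,0,0,0,-1]
    - [0.0025,0,0,0,0,0,-1]

```text
clock: 20.28
eef_pos: [0.5485, 0.2808, 0.1215]
eef_rot: [[0.0, 1.0, 0.024], [0.0, 0.024, -1.0], [-1.0, 0.0, -0.0]]
contact_force: [-1.0, 0.5, -1.7]
gripper_width: 0.499
```

The load has come off (Fz went from -5.4 to -1.7 N), so the bottle stands on the floor. I'll open gently.

>>> servo_tool:
  rows:
    - [0.001,0,0,0,0,0,-1]
    - [0.001,0,0,0,0,0,0.05]
    - [0.001,0,0,0,0,0,0.1]
    - [0.001,0,0,0,0,0,0.2]
    - [0.001,0,0,0,0,0,0.4]
    - [0.001,0,0,0,0,0,0.7]
    - [0.001,0,0,0,0,0,1]
    - [0.001,0,0,0,0,0,1]
    - [0.001,0,0,0,0,0,1]
    - [0.001,0,0,0,0,0,1]
  newtons: 20

```text
clock: 21.12
eef_pos: [0.5484, 0.2807, 0.1207]
eef_rot: [[-0.0, 1.0, 0.024], [-0.0, 0.024, -1.0], [-1.0, -0.0, 0.0]]
contact_force: [-0.1, -1.0, -0.0]
gripper_width: 1.004
```

>>> servo_tool:
  rows:
    - [-0.01,0,0,0,0,0,1]
    - [-0.03,0,0,0,0,0,1]
    - [-0.06,0,0,0,0,0,1]
    - [-0.1,0,0,0,0,0,1]
    - [-0.15,0,0,0,0,0,1]
    - [-0.2,0,0,0,0,0,1]
    - [-0.25,0,0,0,0,0,1]
    - [-0.28,0,0,0,0,0,1]
    - [-0.3,0,0,0,0,0,1]
    - [-0.3,0,0,0,0,0,1]

```text
clock: 21.95
eef_pos: [0.5498, 0.2813, 0.274]
eef_rot: [[0.005, 1.0, 0.024], [0.002, 0.024, -1.0], [-1.0, 0.005, -0.002]]
contact_force: [0.6, 0.0, 0.3]
gripper_width: 1.001
```

>>> servo_tool:
  rows:
    - [0,-0.05,-0.03,0,0,0,1]
    - [0,-0.1,-0.08,0,0,0,1]
    - [0,-0.15,-0.14,0,0,0,1]
    - [0,-0.19,-0.2,0,0,0,1]
    - [0,-0.23,-0.26,0,0,0,1]
    - [0,-0.27,-0.32,0,0,0,1]
    - [0,-0.3,-0.37,0,0,0,1]
    - [0,-0.3,-0.4,0,0,0,1]
    - [0,-0.3,-0.4,0,0,0,1]
    - [0,-0.3,-0.4,0,0,0,1]

```text
clock: 22.78
eef_pos: [0.393, 0.477, 0.2694]
eef_rot: [[-0.001, 1.0, 0.026], [-0.002, 0.026, -1.0], [-1.0, -0.001, 0.002]]
contact_force: [0.2, -0.6, 0.3]
gripper_width: 1.001
```

```bash
python3 - <<'E'
from go import *
go([.5,.3,.25])
for n in('top','side'): cv2.imwrite(f'pics/end_{n}.png',read_camera(n)[:,:,::-1])
E
```

```text
t 22.7833 p [0.393  0.477  0.2694] F [ 0.2295 -0.6394  0.3066] w 1.0006475066007896 j [44.1334 20.3914 81.2271 -0.0296 78.5134 42.6694]
shift [0.0392 0.205  0.3593] turn
```

View pics/end_top.png

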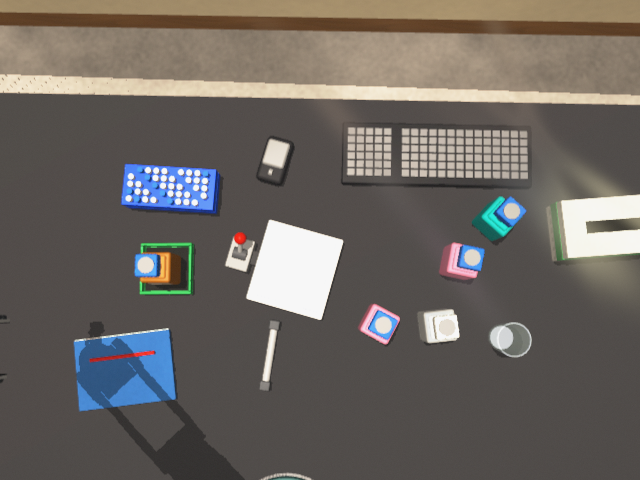

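View pics/end_side.png

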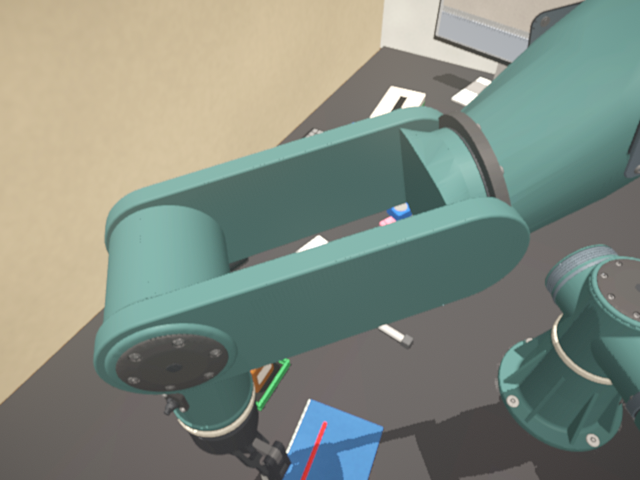

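In the end top view the bottle is in the tray with its cap at (147,265), the ball is still at (240,238), and the bystanders haven't moved. I'll check uprightness and how much the picture changed elsewhere, then hand in.

```bash
python3 - <<'E'
from go import *
print(proj('top',np.array([.5484,.2807,.156])),proj('top',np.array([.5484,.2807,.006])))
I=cv2.imread('pics/end_top.png');H=cv2.cvtColor(I,cv2.COLOR_BGR2HSV)
m,c,s=blob(cv2.inRange(H,(105,120,80),(122,255,255))>0,(147,265));print(rectw('top',m,.156),c)
m,c,s=blob(cv2.inRange(H,(0,180,100),(6,255,255))>0,(240,238));print('ball',plane('top',*c,.075))
d=(cv2.absdiff(I,cv2.imread('pics/top0.png')).max(2)>50).astype(np.uint8)
k,l,st,cc=cv2.connectedComponentsWithStats(d); print([tuple(st[i]) for i in range(1,k) if st[i,4]>15])
o=arm.get_obs();print(o['clock'],o['dq'].round(2))
E
```

```text
(np.float64(145.78145972202125), np.float64(263.7576389143616)) (np.float64(166.89205990374649), np.float64(268.63883778628787))
(array([0.5461, 0.2789]), (42.97830581665039, 48.78706359863281), 1.3603284358978271) [149.1105 264.6105]
ball [0.6129 0.1114 0.075 ]
[(np.int32(384), np.int32(227), np.int32(38), np.int32(37), np.int32(926)), (np.int32(234), np.int32(232), np.int32(19), np.int32(18), np.int32(213)), (np.int32(134), np.int32(252), np.int32(37), np.int32(32), np.int32(1049)), (np.int32(226), np.int32(255), np.int32(20), np.int32(16), np.int32(199)), (np.int32(77), np.int32(337), np.int32(95), np.int32(71), np.int32(3227))]
22.8833 [-0.68 -0.43 -0.03  0.16  0.01  0.14]
```

The only differences are the bottle, the lever and the arm's shadow. The cap is where an upright bottle in the tray should show it.

```bash
python3 -c "
from cell import job; print(job.hand_in())"
```

```text
the job is handed in; nothing more can be done
None
```

I carried out the whole task in order and handed it in at 22.9 s of the 64 s allowed.

- **Light:** I pushed the lever to its stop, with the force peaking at about 10 N. The ball moved 57 mm to the expected "on" position and was still there at the end. I judged this from the lever's position, as I had no direct check that the panel lit.
- **Inspection:** I gripped the amber bottle by the cap and held it over the middle of the panel. It was tipped 35.1° and still for 2.7 s. Then I levelled it there to within 0.03°.
- **Placing:** I lowered the bottle into the green tray until its weight came off the gripper, then opened the gripper and moved away. The last top view shows it upright, its cap within about 3 mm of the expected spot.
- **Everything else:** Comparing top views from before and after, only the bottle, the lever and the arm's shadow had changed. The notebook is a partial exception, because the arm's shadow lay across it.

No check failed. The closest thing to a disagreement was the tray position, where the top and side cameras differed by about 6 mm. I used a point in between, well inside the 18 mm of room around the bottle. The arm blocked the side camera at the end, so that last check used the top view only.

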